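# Run the seam probe along the plate joint and hold it on the touch-off plunger

## Task

Take the seam probe out of its stand and run its tip slowly, at about 3 cm/s, down in the open V-groove between the two clamped steel plates, along the whole seam from the end with the small square tab to the plain end, without bearing hard on the plates. Then set the tip in the dish of the spring plunger on the round gauge, press it half way down (10 mm of its 20 mm travel), never to the bottom, and finish while holding it there with the probe upright in the gripper: do not let go or put the probe back. Leave the other things on the bench where they are.

Things in the scene. Friction and masses are not known exactly. Their poses are not given: they have to be found in the camera images.
- probe: Seam probe, loose, 0.1 to 0.2 kg, upright in its stand: black square grip 24 x 24 x 70 mm, below it a round steel stem 8 mm thick (6 mm near the end) with a 6 mm ball tip. Origin at the lowest point of the ball, z up along the probe; the grip spans z = 55 to 125 mm, a 16 mm aluminium cap on it ends at 131 mm. x and y are square to the grip's flat faces.
- probe_tip (a point): The lowest point of the probe's ball tip (same as the origin of the probe).
- probe_grip (a point): Point on the probe's axis 95 mm above the tip, inside the grip: a good place to grasp, across two opposite flat faces.
- stand: Probe stand: fixed dark steel block 64 x 64 x 65 mm with a 13 mm hole, 60 mm deep, in its top. The grip's shoulder rests on the block, the stem hangs in the hole (tip 10 mm above the bench): draw the probe straight up 60 mm to clear it. Origin: centre of the underside. Stand and gauge stand one left and one right of the plates, either way round.
- weldment: Two bright steel plates, each 62 x 180 mm, 12 mm thick, side by side on a low dark jig, fixed; plate tops 42 mm above the bench. Between them an open V-groove 14 mm wide at the top, 4 mm at its 9 mm depth, runs along body y at x = 0, from y = +90 to -90 mm. A flat 36 x 26 mm tab closes the +y end. Clamps over 40 mm from the groove stand 20 mm above the plates. Origin: underside centre, on the bench.
- seam_start (a point): Start of the seam: on the groove's centre line, level with the plate tops, 5 mm short of the tab end (y = +85 mm in the plates' frame). The groove walls leave the 6 mm ball about 2 mm of play each side when its tip is 5 mm below the plate tops.
- seam_end (a point): End of the seam: on the groove's centre line, at the height of the plate tops, 5 mm short of the plain end (y = -85 mm in the plates' frame).
- gauge: Touch-off gauge, fixed: 80 x 80 x 10 mm dark base plate with an upright aluminium barrel 54 mm in diameter to 50 mm height; the plunger stands out of its top. Origin at the centre of the underside.
- plunger (a joint): Travel of the spring plunger in m: 0 = up (rest), 0.020 = bottomed. It moves straight down. The spring resists with about 4 N at the start, 8 N half way and 12 N at the bottom; it returns when released, and the probe's own weight does not move it.
- plunger_dish (a point): Centre of the floor of the round dish on the plunger's head, 82 mm above the bench at rest; it goes down with the plunger. The head is a steel cup 44 mm in diameter, its dish 34 mm wide and 7 mm deep (rim 89 mm above the bench at rest).
- flange: Bystander: loose flat steel ring 60 mm in diameter, 16 mm high, between the plates and the left-hand fixture. Origin at the centre of its underside.
- pipe_stub: Bystander: loose short steel pipe, 48 mm in diameter, 50 mm high, standing between the plates and the right-hand fixture. Origin at the centre of its underside.
- hammer: Bystander: loose hammer lying beyond the plates on the left.
- wrench: Bystander: loose wrench lying beyond the plates on the right.
- brush: Bystander: loose hand brush lying at the far left side.
- can: Bystander: loose closed grey can, 60 mm in diameter, 150 mm high, standing at the far left side.
- grinder: Bystander: loose yellow angle grinder about 270 mm long, lying at the far right side.
Things that resemble listed ones, but are neither listed nor needed, are in the scene too. Several things have the shape of the probe; the one meant has the colours described above. What is shaped like the stand but orange is not meant.

How it is judged (in metres and radians):
On the way, in this order (a step that is already met when the one before it is completed fails the run):
1. the probe is held, its tip drawn clear of the stand's hole (contact force between the fingers and probe above 2 N and z of probe_tip in the frame of stand above 0.07 m), for 0.1 s.
2. the held probe's tip is down in the groove near the tab end (within 32 mm of that end) (contact force between the fingers and probe above 2 N and z of probe_tip in the frame of weldment below 0.0405 m and x of probe_tip in the frame of weldment between -0.008 and 0.008 m and y of probe_tip in the frame of weldment between 0.058 and 0.095 m), for 0.05 s.
3. the tip passes 40 mm before the middle of the seam (+-6 mm), down in the groove (contact force between the fingers and probe above 2 N and z of probe_tip in the frame of weldment below 0.0405 m and x of probe_tip in the frame of weldment between -0.008 and 0.008 m and y of probe_tip in the frame of weldment between 0.034 and 0.046 m), for 0.05 s.
4. the tip passes 20 mm before the middle of the seam (+-6 mm), down in the groove (contact force between the fingers and probe above 2 N and z of probe_tip in the frame of weldment below 0.0405 m and x of probe_tip in the frame of weldment between -0.008 and 0.008 m and y of probe_tip in the frame of weldment between 0.014 and 0.026 m), for 0.05 s.
5. the tip passes the middle of the seam (+-6 mm), down in the groove (contact force between the fingers and probe above 2 N and z of probe_tip in the frame of weldment below 0.0405 m and x of probe_tip in the frame of weldment between -0.008 and 0.008 m and y of probe_tip in the frame of weldment between -0.006 and 0.006 m), for 0.05 s.
6. the tip passes 20 mm past the middle of the seam (+-6 mm), down in the groove (contact force between the fingers and probe above 2 N and z of probe_tip in the frame of weldment below 0.0405 m and x of probe_tip in the frame of weldment between -0.008 and 0.008 m and y of probe_tip in the frame of weldment between -0.026 and -0.014 m), for 0.05 s.
7. the tip passes 40 mm past the middle of the seam (+-6 mm), down in the groove (contact force between the fingers and probe above 2 N and z of probe_tip in the frame of weldment below 0.0405 m and x of probe_tip in the frame of weldment between -0.008 and 0.008 m and y of probe_tip in the frame of weldment between -0.046 and -0.034 m), for 0.05 s.
8. the tip is in the groove within 32 mm of the plain end (contact force between the fingers and probe above 2 N and z of probe_tip in the frame of weldment below 0.0405 m and x of probe_tip in the frame of weldment between -0.008 and 0.008 m and y of probe_tip in the frame of weldment between -0.095 and -0.058 m), for 0.05 s.
9. the probe's tip presses the plunger half way, 10 mm +-3 mm (value of joint plunger between 0.007 and 0.013 m and contact force between probe and gauge above 4 N and contact force between the fingers and probe above 2 N and contact force between the fingers and gauge below 0.5 N and angle between probe's own z axis and vertical below 0.35 rad and horizontal distance between probe_tip and plunger_dish below 0.017 m), for 0.3 s.
At the end, for the whole second after the job is handed in: The gripper still holds the probe upright (within 20 degrees), its tip in the plunger's dish pressing with more than 4 N, the plunger 10 mm down (+-3 mm) and still; the fingers themselves do not touch the plunger (all of step 9 and velocity of joint plunger between -0.01 and 0.01 m/s and linear speed of probe below 0.02 m/s); the arm keeps its last pose, push and grip.
It fails at once if the plunger is driven to the bottom (beyond 18 mm) (value of joint plunger above 0.018 m).
It fails at once if the tip moves faster than 12 cm/s in the groove (z of probe_tip in the frame of weldment between 0.02 and 0.0405 m and x of probe_tip in the frame of weldment between -0.008 and 0.008 m and y of probe_tip in the frame of weldment between -0.09 and 0.09 m and linear speed of probe above 0.12 m/s).
It fails at once if the probe bears hard (over 40 N) on the plates (contact force between probe and weldment above 40 N).
It fails at once if a bystander is moved by more than 30 mm (distance of any of flange, pipe_stub, hammer, wrench, brush, can, grinder from where it was at the start of the episode above 0.03 m).
It also fails if it takes over 67 s, if anything falls off the work surface, if the arm or the gripper's body presses on something with over 40 N, if the wrist force passes 120 N, or if a joint passes its speed limit or range.

## Robot

A 7-joint arm with a two-finger parallel gripper is mounted at the origin on the work surface. World frame = base frame: x ahead of the robot, y to its left, z up, the work surface at z = 0. Lengths are in mm, angles in rad, forces in N, time in s.
With the tool pointing down it reaches from about 375 to 925 mm from the base axis. Payload 3.1 kg.
Tool frame: the origin (TCP) lies on the centre line of the jaws, within the pads' length; the fingertips stand robot.nose_length ahead of it and the grasp point (between the pads) lies 5 mm behind it (robot.nose_length is the distance from the TCP to the fingertips, in mm); z points along the fingers, y is the direction in which the jaws open and shut (so a half turn about z gives the same grasp; the last joint's range is limited). The gripper opens to 85 mm and grips with 20 to 120 N. Pads are 22 mm wide; open, the fingers measure 114 mm over their backs; the gripper's body (76 mm by 85 mm) begins 54 mm behind the grasp point. The pads swing forward as they close: fully open they stand 13 mm farther back than shut.
Start: joints at [-1.369, 0.383, 0.044, 1.598, -0.018, 1.161, -0.05], TCP at [191.942, 621.017, 245.269] pointing down, gripper open.
Joint ranges: [-2.61, 2.61], [-0.41, 2.15], [-1.48, 1.57], [0, 2.5], [-1.57, 4.71], [0.05, 1.97], [-2.85, 2.85]. Speed limits (rad/s): [2.79, 2.79, 3.14, 3.14, 3.14, 3.14, 3.14].

## Interface

Orientations are given as a 3x3 rotation matrix whose columns are the frame's x, y, z axes.
In Python, from cell import telemetry, optics, robot gives the robot as it stands.
- The arm moves only by the shell command python3 -m inch 'ROWS' [OPENING]. ROWS is JSON, a list of rows, each an object with "xyz": the shift along the tool's x, y, z in cm, a list of three; "twist": the turn about the tool's z in degrees. In form: [{"xyz": [x, y, z], "twist": twist}, ...]. A call has 1 to 20 rows; each row is the pose to reach, as a shift and turn from the pose commanded when the call began, along the tool's axes at that moment; what a row does not reach only later rows make up. A row lasts 1/12 s, in which the tool goes at most 41.7 mm and 7.16 degrees, less where a joint would pass 70% of its speed; a pose out of reach is approached as far as the arm can. A call with a gripper value outside its range is refused whole. OPENING is the opening, from 0 (shut) to 1 (fully open), set as the call begins (- or left out, the last holds). The fingers move at their own pace and stop on an object; the grip force is fixed at half the most. Time passes only in rows, so rows that repeat a pose let the fingers close. It gives the time, the measured TCP pose, the force and the opening at its end, in the units of the state.
- telemetry.read_state(): the state, without advancing time (a new reading comes with each control period).
- optics.grab_frame(name): name is "scene" or "top" or "wrist"; returns a dict with "color" (480x640x3 uint8, red, green, blue), "vertical_fov" (degrees; the focal length in pixels is half the picture's height over the tangent of half this angle, whatever the lens; pixels are square), "cx", "cy" (the principal point, pixels), "camera_from_world" (4x4, takes a point from world to camera coordinates). Camera axes: x right, y down, z forward; pixel columns grow to the right and rows downward; lengths in mm; the calibration is good to about 2 mm. A picture is of the moment at which its call begins. There is no depth.
- robot.close_job(): hands the job in, once; it reports no verdict.
The state is a dict: "clock": time; "joints": joint angles; "qd": joint speeds; "tau": joint torques, N m; "eef_pos": TCP position; "orientation": TCP orientation; "ft_force": force on the tool from outside, world axes, zero at the start; "wrist_torque": the same for the moment, N m; "width": finger opening in mm.
Only numpy, scipy, OpenCV 4.12 (cv2) and the standard library are available. Lean on these libraries where they do the work, as an engineer would, in place of code of your own. Each camera call takes 0.05 s, during which the arm holds its last target.

## Working session

There is one attempt and no reset: what is moved stays moved. The work goes in short steps, Python scripts to look and compute and a shell command to move; the robot and the scene stay as the last step left them, time stands still between calls to the robot, and variables do not carry over. Pictures are saved under pics/ and viewed, and the job is handed in when it is done.

```bash
mkdir -p pics; ls
python3 - <<'E'
from cell import telemetry, optics, robot
import cv2,numpy as np
s=telemetry.read_state()
for k in s: print(k,np.round(s[k],3).tolist())
print(robot.nose_length)
for n in ["scene","top","wrist"]:
    f=optics.grab_frame(n); cv2.imwrite(f"pics/{n}0.png",f["color"][:,:,::-1]); print(n,f["vertical_fov"],f["cx"],f["cy"],np.round(f["camera_from_world"],4).tolist())
E
```

```text
pics
clock 0.0
joints [-1.369, 0.384, 0.044, 1.6, -0.018, 1.161, -0.05]
qd [-0.001, -0.0, 0.0, 0.0, 0.001, -0.001, 0.001]
tau [-0.0, -43.346, 1.024, -24.951, 0.011, 0.011, -0.0]
eef_pos [191.685, 620.132, 243.853]
orientation [[-0.955, 0.295, -0.001], [0.295, 0.955, -0.003], [-0.0, -0.003, -1.0]]
ft_force [-0.16, 0.571, -0.541]
wrist_torque [-0.022, -0.027, 0.04]
width 85.506
14.0
scene 54.78284848996241 319.7496044599849 247.22743388670457 [[0.4941, 0.8692, -0.0195, -277.2932], [0.478, -0.2903, -0.829, -228.7771], [-0.7263, 0.4003, -0.5589, 1749.1592], [0.0, 0.0, 0.0, 1.0]]
top 46.96422201134385 312.84649898732624 234.4562400311729 [[-0.0215, -0.9997, 0.0071, -15.8326], [-0.986, 0.02, -0.1656, 597.3996], [0.1654, -0.0105, -0.9862, 1451.7964], [0.0, 0.0, 0.0, 1.0]]
wrist 71.28247645473579 325.1283101847725 238.63883950904136 [[0.2954, 0.9554, -0.0015, -649.5683], [0.9071, -0.28, 0.3142, -41.418], [0.2997, -0.0942, -0.9494, 380.4885], [0.0, 0.0, 0.0, 1.0]]
```

View pics/top0.png

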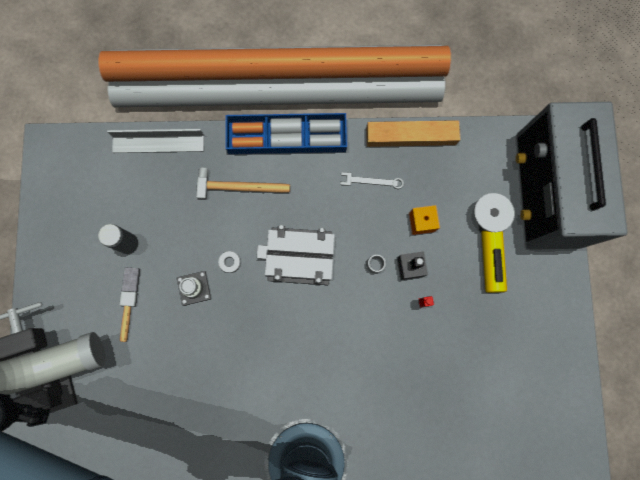

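View pics/scene0.png

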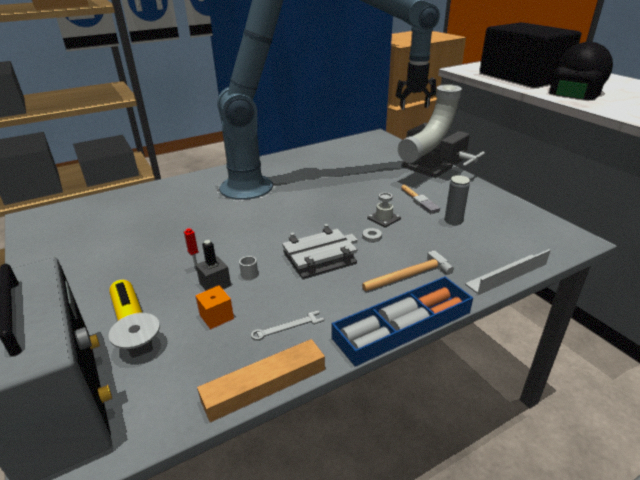

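View pics/wrist0.png

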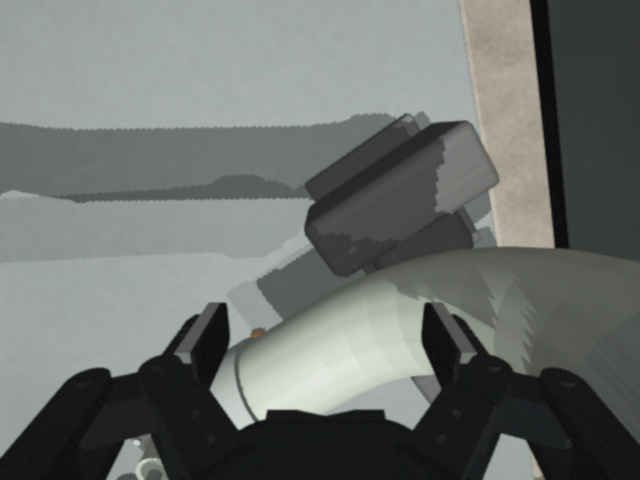

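```bash
cat > h.py <<'E'
from cell import telemetry, optics, robot
import cv2,numpy as np
def K(f):
    h,w=f["color"].shape[:2]; fl=h/2/np.tan(np.radians(f["vertical_fov"]/2)); return fl
def cast(f,u,v,z):
    T=np.array(f["camera_from_world"]);R=T[:3,:3];t=T[:3,3]
    d=R.T@np.array([(u-f["cx"])/K(f),(v-f["cy"])/K(f),1]); o=-R.T@t
    return o+d*(z-o[2])/d[2]
def proj(f,p):
    T=np.array(f["camera_from_world"]);c=T[:3,:3]@np.array(p,float)+T[:3,3]
    return f["cx"]+K(f)*c[0]/c[2], f["cy"]+K(f)*c[1]/c[2]
def save(f,name,box=None,s=1):
    im=f["color"][:,:,::-1]
    if box: im=im[box[1]:box[3],box[0]:box[2]]
    if s!=1: im=cv2.resize(im,None,fx=s,fy=s,interpolation=cv2.INTER_CUBIC)
    cv2.imwrite("pics/"+name,im)
def pose():
    s=telemetry.read_state(); return np.array(s["eef_pos"]),np.array(s["orientation"]),s
E
python3 - <<'E'
from h import *
f=optics.grab_frame("top")
save(f,"top1.png",(150,210,450,320),2.6)
for n,u,v,z in [("cap",420,262,141),("gauge",189,287,85),("red",428,300,100),("orange",426,219,65),("tab",262,252,42),("end",335,254,42),("pipe",376,263,50),("flange",229,261,16),("can",110,233,150)]: print(n,np.round(cast(f,u,v,z)))
p,R,s=pose();print(R.T@(np.array([520,-250,400])-p))
E
```

```text
cap [ 505. -297.  141.]
gauge [459. 298.  85.]
red [ 411. -321.  100.]
orange [ 631. -335.   65.]
tab [553. 111.  42.]
end [543. -87.  42.]
pipe [ 515. -197.   50.]
flange [533. 204.  16.]
can [594. 486. 150.]
[-570.62300893 -734.98366533 -154.32364261]
```

View pics/top1.png

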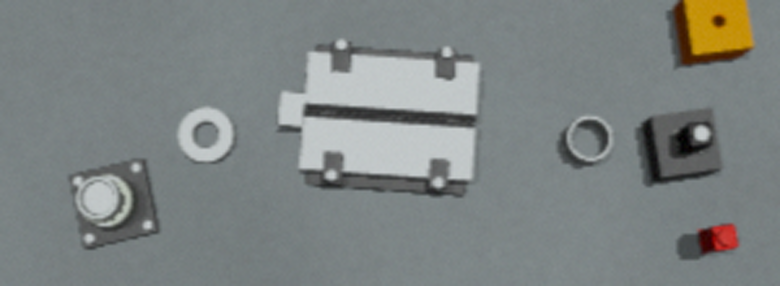

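Run:
```python
from h import *
f=optics.grab_frame("wrist")
T=np.array(f["camera_from_world"]);o=-T[:3,:3].T@T[:3,3]
p,R,s=pose()
print("cam in tool",R.T@(o-p),"axis in tool",R.T@T[2,:3], "imgx in tool",R.T@T[0,:3])
print(np.degrees(np.arctan2(R[0,1],R[1,1])))
for q in [(480,300,330),(545,0,330),(510,-290,380)]: print(R.T@(np.array(q)-p))
```

```text
cam in tool [  80.13668372    0.57792348 -129.04675569] axis in tool [-3.14070488e-01  3.97233640e-04  9.49399584e-01] imgx in tool [-1.78701941e-04  9.99999870e-01 -4.77521374e-04]
17.17023474680186
[-370.01091294 -221.35234068  -85.10822968]
[-520.6774863  -488.79291889  -84.76067292]
[-572.85160925 -776.26370727 -134.39339122]
```

```bash
python3 -m inch '[{"xyz":[0,0,-4],"twist":0},{"xyz":[-2,0,-8],"twist":0},{"xyz":[-5,-2,-10],"twist":-3},{"xyz":[-9,-4,-10],"twist":-6},{"xyz":[-13,-6,-10],"twist":-9},{"xyz":[-17,-9,-10],"twist":-12},{"xyz":[-21,-12,-10],"twist":-15},{"xyz":[-25,-14,-10],"twist":-17},{"xyz":[-29,-17,-10],"twist":-17},{"xyz":[-32,-19,-10],"twist":-17},{"xyz":[-35,-21,-9],"twist":-17},{"xyz":[-37,-22,-8],"twist":-17},{"xyz":[-37,-22,-8],"twist":-17},{"xyz":[-37,-22,-8],"twist":-17},{"xyz":[-37,-22,-8],"twist":-17}]' 1
python3 - <<'E'
from h import *
f=optics.grab_frame("wrist"); save(f,"g1.png")
p,R,s=pose();print(p,R.round(3),s["qd"])
for q in [(545,0,330),(510,-290,380)]: print(R.T@(np.array(q)-p))
np.save("g1.npy",f,allow_pickle=True)
E
```

```text
clock: 1.5
eef_pos: [480.3, 301.5, 325.0]
orientation: [[-1.0, 0.004, -0.001], [0.004, 1.0, 0.0], [0.001, 0.0, -1.0]]
ft_force: [-0.1, 0.7, 0.4]
width: 85.3
[479.45243777 303.15426046 325.28790363] [[-1.     0.001 -0.001]
 [ 0.001  1.     0.001]
 [ 0.001  0.001 -1.   ]] [-0.0202897  -0.00310512 -0.02655732 -0.00760121  0.00145377 -0.00064552
  0.00132696]
[ -65.88583491 -303.07503503   -5.07664299]
[ -31.16866351 -593.06390923  -55.3376701 ]
```

View pics/g1.png

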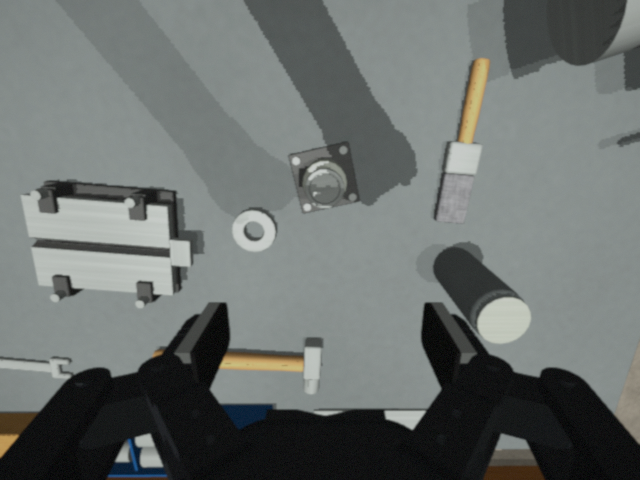

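```bash
python3 -m inch '[{"xyz":[0,-3,0],"twist":0},{"xyz":[0,-7,0],"twist":0},{"xyz":[0,-11,0],"twist":0},{"xyz":[0,-15,0],"twist":0},{"xyz":[0,-19,0],"twist":0},{"xyz":[0,-23,0],"twist":0},{"xyz":[0,-27,0],"twist":0},{"xyz":[0,-30,0],"twist":0},{"xyz":[0,-30,0],"twist":0},{"xyz":[0,-30,0],"twist":0},{"xyz":[0,-30,0],"twist":0},{"xyz":[0,-30,0],"twist":0}]'
python3 - <<'E'
from h import *
f=optics.grab_frame("wrist"); save(f,"w1.png")
p,R,s=pose();print(p,s["qd"].round(3) if hasattr(s["qd"],"round") else s["qd"])
np.save("w1.npy",f,allow_pickle=True)
E
```

```text
clock: 2.55
eef_pos: [479.7, 4.8, 325.4]
orientation: [[-1.0, -0.003, 0.0], [-0.003, 1.0, 0.001], [-0.0, 0.001, -1.0]]
ft_force: [-0.4, 0.6, -0.6]
width: 85.5
[479.63526903   4.54205153 325.32620162] [ 0.005  0.002  0.01  -0.     0.005  0.001  0.   ]
```

View pics/w1.png

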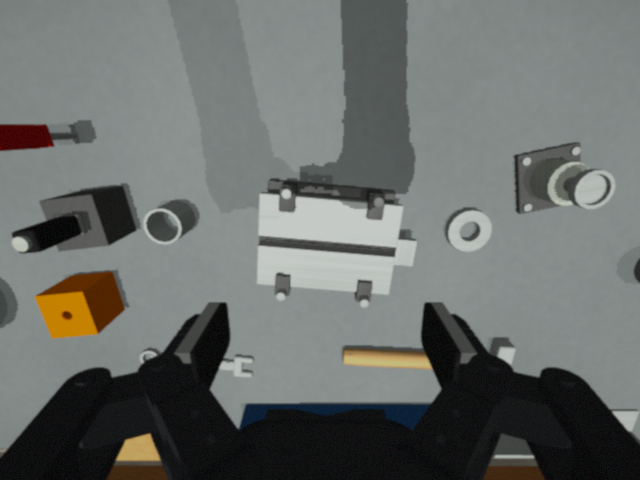

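```bash
python3 -m inch '[{"xyz":[0,-3,0],"twist":0},{"xyz":[0,-7,0],"twist":0},{"xyz":[0,-11,-1],"twist":0},{"xyz":[0,-15,-2],"twist":0},{"xyz":[0,-19,-3],"twist":0},{"xyz":[0,-23,-4],"twist":0},{"xyz":[0,-27,-4],"twist":0},{"xyz":[0,-29,-4],"twist":0},{"xyz":[0,-29,-4],"twist":0},{"xyz":[0,-29,-4],"twist":0},{"xyz":[0,-29,-4],"twist":0},{"xyz":[0,-29,-4],"twist":0}]'
python3 - <<'E'
from h import *
f=optics.grab_frame("wrist"); save(f,"s1.png")
p,R,s=pose();print(p,s["qd"].round(3) if hasattr(s["qd"],"round") else s["qd"])
np.save("s1.npy",f,allow_pickle=True)
E
```

```text
clock: 3.6
eef_pos: [479.9, -285.5, 364.8]
orientation: [[-1.0, -0.002, -0.001], [-0.002, 1.0, 0.001], [0.001, 0.001, -1.0]]
ft_force: [0.1, 0.1, -0.3]
width: 85.1
[ 479.82684429 -285.70067033  364.90345612] [ 0.001 -0.004  0.009 -0.001  0.002 -0.001  0.002]
```

View pics/s1.png

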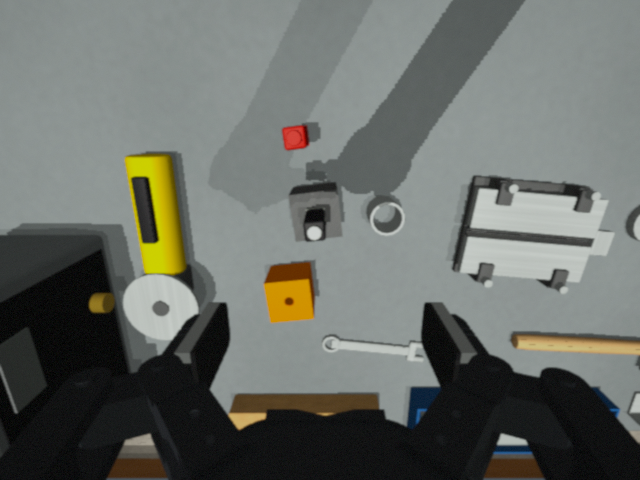

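Run:
```python
from h import *
f=np.load("s1.npy",allow_pickle=True).item()
save(f,"s1z.png",(265,165,365,255),7)
w=np.load("w1.npy",allow_pickle=True).item(); save(w,"w1z.png",(250,170,430,305),4.4)
g=np.load("g1.npy",allow_pickle=True).item(); save(g,"g1z.png",(275,130,375,225),6)
# cap
im=f["color"].astype(int); m=(im.min(2)>150).astype(np.uint8)[165:255,265:365]
n,l,st,c=cv2.connectedComponentsWithStats(m)
for i in range(1,n):
    if st[i,4]>20: print("cap",c[i]+[265,165],st[i],cast(f,*(c[i]+[265,165]),141))
# groove: dark columns between plates in w
G=w["color"].astype(int).sum(2)/3
pts=[]
for u in range(264,394,4):
    col=G[225:262,u]; wgt=np.clip(140-col,0,None); 
    pts.append((u,225+(wgt*np.arange(37)).sum()/wgt.sum()))
print(np.round(pts[::4],1))
P=np.array([cast(w,u,v,42) for u,v in pts]);
a=np.polyfit(P[:,1],P[:,0],1);print("groove x=a*y+b",a,"resid",np.abs(P[:,0]-np.polyval(a,P[:,1])).max())
```

```text
cap [313.73825503 232.84563758] [ 42  62  14  13 149] [ 509.95198571 -296.95278297  141.        ]
[[264.  241.2]
 [280.  242.3]
 [296.  243.7]
 [312.  244.9]
 [328.  246.5]
 [344.  247.7]
 [360.  249. ]
 [376.  250.6]
 [392.  251.8]]
groove x=a*y+b [8.82571336e-02 5.46235456e+02] resid 0.2766589828721635
```

View pics/s1z.png

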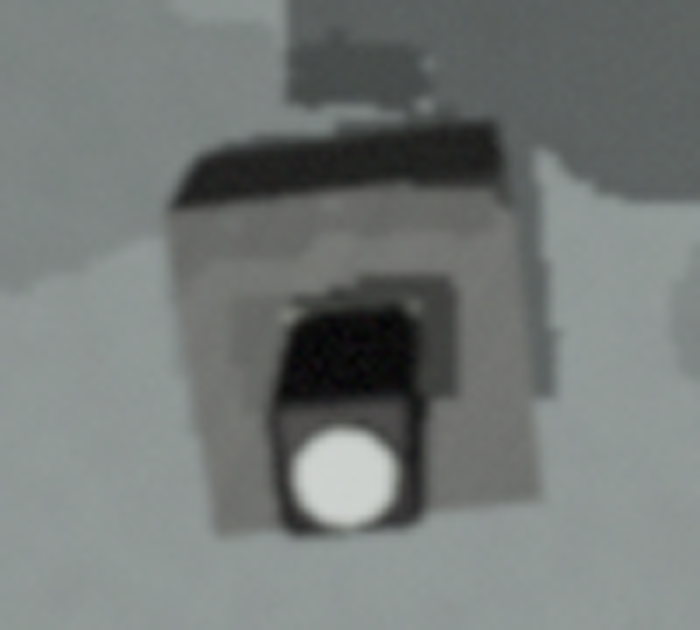

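View pics/w1z.png

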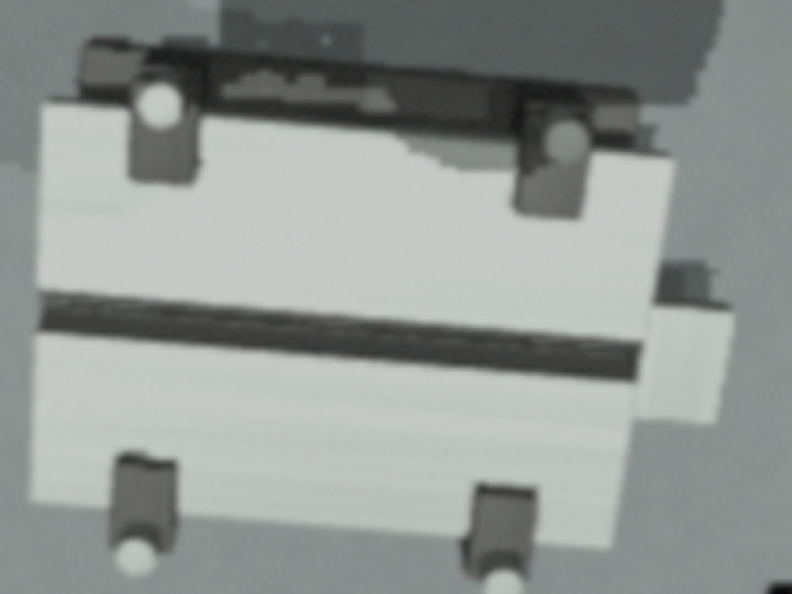

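View pics/g1z.png

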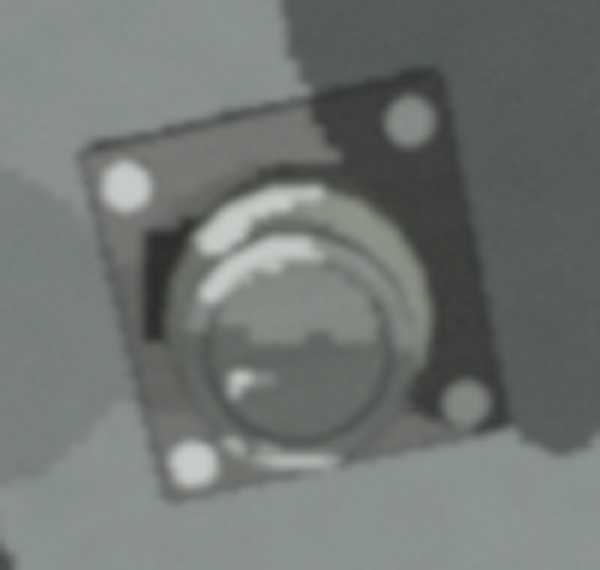

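Run:
```python
from h import *
f=np.load("s1.npy",allow_pickle=True).item()
C=np.array([cast(f,265+a/7,165+b/7,65) for a,b in [(170,207),(497,185),(540,497),(215,533)]])
print("block",C.round(1).tolist(),C.mean(0).round(1)); 
for i in range(4):
    d=C[(i+1)%4]-C[i]; print(np.linalg.norm(d),np.degrees(np.arctan2(d[1],d[0])))
w=np.load("w1.npy",allow_pickle=True).item()
A=cast(w,250+40/4.4,170+312/4.4,42);B=cast(w,250+637/4.4,170+361/4.4,42);print("groove ends",A,B,np.linalg.norm(B-A))
# plate outer corners
C=np.array([cast(w,250+a/4.4,170+b/4.4,42) for a,b in [(42,101),(672,157),(611,548),(31,500)]])
print("plates",C.round(1).tolist(),C.mean(0))
for i in range(4):
    d=C[(i+1)%4]-C[i]; print(np.linalg.norm(d),np.degrees(np.arctan2(d[1],d[0])))
g=np.load("g1.npy",allow_pickle=True).item()
print("gauge rim",cast(g,275+300/6,130+351/6,89))
C=np.array([cast(g,275+a/6,130+b/6,10) for a,b in [(80,152),(437,70),(510,425),(168,500)]]);print("base",C.mean(0),[np.linalg.norm(C[i]-C[i-1]).round(1) for i in range(4)])
```

```text
block [[481.8, -330.6, 65.0], [477.6, -270.3, 65.0], [538.0, -261.3, 65.0], [545.4, -324.0, 65.0]] [ 510.7 -296.5   65. ]
60.524940096837966 93.95920723345283
61.05415937187955 8.4748125667059
63.13562725966775 -83.2830654419758
63.94255682494866 -174.00699213631705
groove ends [539.6840871  -80.05880567  42.        ] [554.79827362  97.62334075  42.        ] 178.32381722276523
plates [[476.8, -75.7, 42.0], [492.5, 103.4, 42.0], [617.2, 93.7, 42.0], [601.0, -86.5, 42.0]] [546.87410615   8.72490798  42.        ]
179.84071699523963 84.97910350489664
125.07359829155668 -4.436469975828113
180.95019947634725 -95.13584625969477
124.70417170171285 175.05566280899163
gauge rim [463.06700344 302.26575646  89.        ]
base [463.5389091  302.03669936  10.        ] [np.float64(78.9), np.float64(78.4), np.float64(78.7), np.float64(79.1)]
```

```bash
python3 -m inch '[{"xyz":[-1,-0.5,2],"twist":-2},{"xyz":[-2,-1,5],"twist":-4},{"xyz":[-2.5,-1.1,8],"twist":-6},{"xyz":[-2.5,-1.1,10],"twist":-6},{"xyz":[-2.5,-1.1,11.5],"twist":-6},{"xyz":[-2.5,-1.1,11.5],"twist":-6},{"xyz":[-2.5,-1.1,11.5],"twist":-6},{"xyz":[-2.5,-1.1,11.5],"twist":-6},{"xyz":[-2.5,-1.1,11.5],"twist":-6}]'
python3 - <<'E'
from h import *
f=optics.grab_frame("wrist"); save(f,"s2.png")
np.save("s2.npy",f,allow_pickle=True)
p,R,s=pose();print(p,R.round(4))
im=f["color"].astype(int); m=(im.min(2)>150).astype(np.uint8)
n,l,st,c=cv2.connectedComponentsWithStats(m)
for i in range(1,n):
    if st[i,4]>100 and abs(c[i][0]-320)<60 and abs(c[i][1]-240)<60: 
        q=cast(f,*c[i],141);print("cap",c[i],st[i],q,"to go tool",R.T@(np.array([q[0],q[1],100])-p))
E
```

```text
clock: 4.4
eef_pos: [504.8, -299.7, 252.1]
orientation: [[-0.995, -0.102, 0.003], [-0.102, 0.995, -0.001], [-0.003, -0.001, -1.0]]
ft_force: [0.4, -0.6, -0.2]
width: 85.7
[ 504.71245776 -299.79652769  252.06907522] [[-9.948e-01 -1.020e-01  3.200e-03]
 [-1.020e-01  9.948e-01 -9.000e-04]
 [-3.100e-03 -1.200e-03 -1.000e+00]]
```

View pics/s2.png

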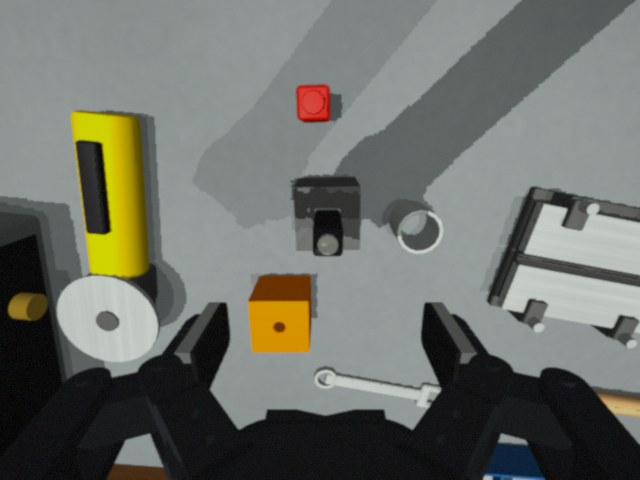

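Run:
```python
from h import *
f=np.load("s2.npy",allow_pickle=True).item(); save(f,"s2z.png",(285,165,375,260),6.3)
p,R,s=pose()
g=f["color"][228:262,308:348].mean(2); m=(g>85).astype(np.uint8)
m[:, :6]=0;m[:,34:]=0;m[27:]=0
n,l,st,c=cv2.connectedComponentsWithStats(m)
for i in range(1,n):
  if st[i,4]>30:
    c0=c[i]+[308,228];q=cast(f,*c0,141);print(c0,st[i],q,R.T@(np.array([q[0],q[1],100])-p))
```

```text
[327.33653846 244.70512821] [ 10   7  20  20 312] [ 509.41897343 -297.00678635  141.        ] [ -4.50210765   2.47606332 152.08069477]
```

View pics/s2z.png

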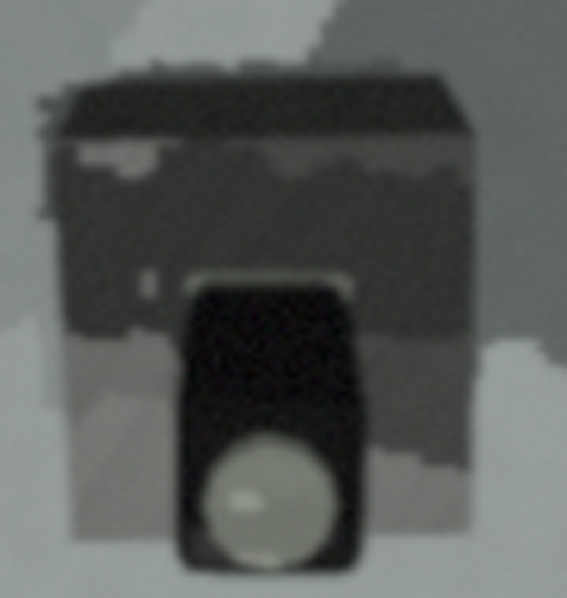

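```bash
python3 -m inch '[{"xyz":[-0.45,0.25,1],"twist":0},{"xyz":[-0.45,0.25,3],"twist":0},{"xyz":[-0.45,0.25,5.5],"twist":0},{"xyz":[-0.45,0.25,8],"twist":0},{"xyz":[-0.45,0.25,10.5],"twist":0},{"xyz":[-0.45,0.25,12.5],"twist":0},{"xyz":[-0.45,0.25,14],"twist":0},{"xyz":[-0.45,0.25,15],"twist":0},{"xyz":[-0.45,0.25,15.2],"twist":0},{"xyz":[-0.45,0.25,15.2],"twist":0},{"xyz":[-0.45,0.25,15.2],"twist":0}]'
python3 -m inch '[{"xyz":[0,0,0],"twist":0},{"xyz":[0,0,0],"twist":0},{"xyz":[0,0,0],"twist":0},{"xyz":[0,0,0],"twist":0},{"xyz":[0,0,0],"twist":0},{"xyz":[0,0,0],"twist":0},{"xyz":[0,0,0],"twist":0},{"xyz":[0,0,0],"twist":0},{"xyz":[0,0,0],"twist":0},{"xyz":[0,0,0],"twist":0},{"xyz":[0,0,0],"twist":0},{"xyz":[0,0,0],"twist":0}]' 0
python3 - <<'E'
from h import *
f=optics.grab_frame("wrist"); save(f,"s3.png")
E
```

```text
clock: 5.37
eef_pos: [508.7, -297.0, 99.2]
orientation: [[-0.995, -0.101, 0.002], [-0.101, 0.995, -0.001], [-0.002, -0.001, -1.0]]
ft_force: [-0.3, -0.1, 0.6]
width: 85.5
clock: 6.37
eef_pos: [508.3, -296.8, 98.7]
orientation: [[-0.995, -0.101, 0.001], [-0.101, 0.995, -0.0], [-0.001, -0.0, -1.0]]
ft_force: [-0.7, 0.7, 4.7]
width: 23.1
```

View pics/s3.png

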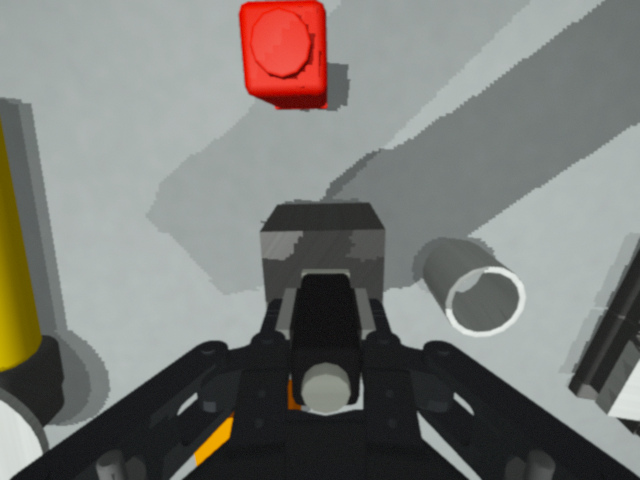

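```bash
python3 -m inch '[{"xyz":[0,0,-0.3],"twist":0},{"xyz":[0,0,-1],"twist":0},{"xyz":[0,0,-2.2],"twist":0},{"xyz":[0,0,-3.8],"twist":0},{"xyz":[0,0,-5.4],"twist":0},{"xyz":[0,0,-7],"twist":0},{"xyz":[0,0,-8.2],"twist":0},{"xyz":[0,0,-9],"twist":0},{"xyz":[0,0,-9],"twist":0},{"xyz":[0,0,-9],"twist":0},{"xyz":[0,0,-9],"twist":0}]'
python3 - <<'E'
from h import *
f=optics.grab_frame("wrist"); save(f,"s4.png")
f=optics.grab_frame("scene"); save(f,"sc4.png")
p,R,s=pose();print(p,s["ft_force"],s["width"])
print(R.T@(np.array([553,90,p[2]])-p))
E
```

```text
clock: 7.33
eef_pos: [507.3, -295.9, 187.4]
orientation: [[-0.995, -0.102, -0.002], [-0.102, 0.995, 0.001], [0.001, 0.001, -1.0]]
ft_force: [-1.1, -0.7, -0.3]
width: 23.5
[ 507.14924032 -295.97337439  187.11148053] [ 0.20548012  0.17729678 -2.0099878 ] 23.707306378596797
[-8.48361444e+01  3.79315844e+02  2.37965993e-01]
```

View pics/s4.png

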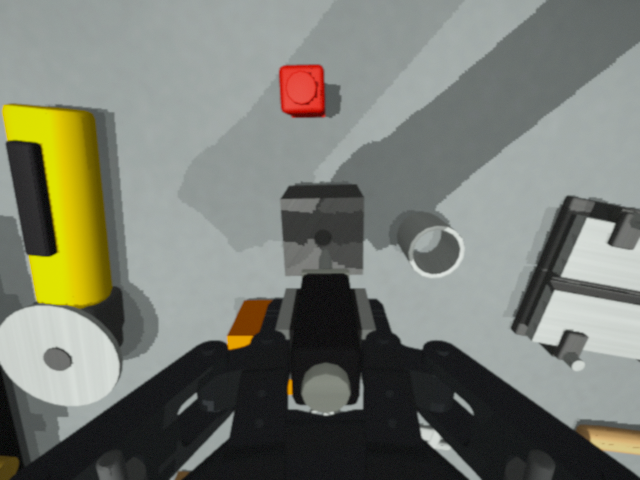

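View pics/sc4.png

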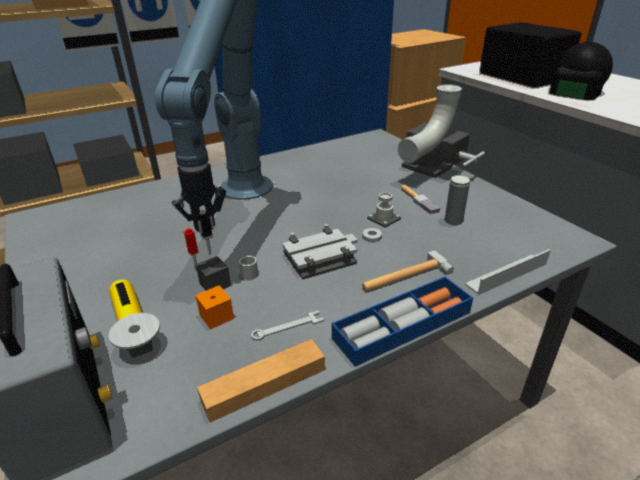

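```bash
python3 -m inch '[{"xyz":[-0.3,1.3,0],"twist":0},{"xyz":[-0.9,4,0],"twist":0},{"xyz":[-1.6,7.5,0],"twist":0},{"xyz":[-2.4,11,0],"twist":0},{"xyz":[-3.2,14.5,0],"twist":0},{"xyz":[-4,18,0],"twist":0},{"xyz":[-4.8,21.5,0],"twist":0},{"xyz":[-5.6,25,0],"twist":0},{"xyz":[-6.4,28.5,0],"twist":0},{"xyz":[-7.2,32,0],"twist":0},{"xyz":[-8,35,0],"twist":0},{"xyz":[-8.4,37,0],"twist":0},{"xyz":[-8.5,37.9,0],"twist":0},{"xyz":[-8.5,37.9,0],"twist":0},{"xyz":[-8.5,37.9,1],"twist":0},{"xyz":[-8.5,37.9,2],"twist":0},{"xyz":[-8.5,37.9,3],"twist":0},{"xyz":[-8.5,37.9,3],"twist":0},{"xyz":[-8.5,37.9,3],"twist":0},{"xyz":[-8.5,37.9,3],"twist":0}]'
python3 - <<'E'
from h import *
f=optics.grab_frame("wrist"); save(f,"p1.png");np.save("p1.npy",f,allow_pickle=True)
save(f,"p1z.png",(270,200,430,320),5)
p,R,s=pose();print(p,s["ft_force"],s["width"],s["clock"])
print("tip expected px",proj(f,p+R@[0,0,88.7]))
E
```

```text
clock: 9.1
eef_pos: [553.9, 88.0, 158.0]
orientation: [[-0.995, -0.1, -0.0], [-0.1, 0.995, -0.0], [0.0, -0.0, -1.0]]
ft_force: [0.0, 0.7, -0.2]
width: 23.3
[554.30403325  88.37710617 158.46791355] [ 0.35707419 -0.033635   -1.27528438] 23.478525910424437 9.15
tip expected px (np.float64(324.766629209034), np.float64(250.18840277195437))
```

View pics/p1.png

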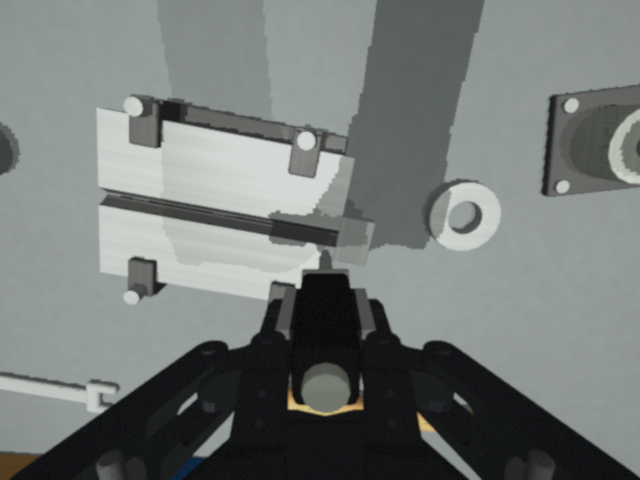

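View pics/p1z.png

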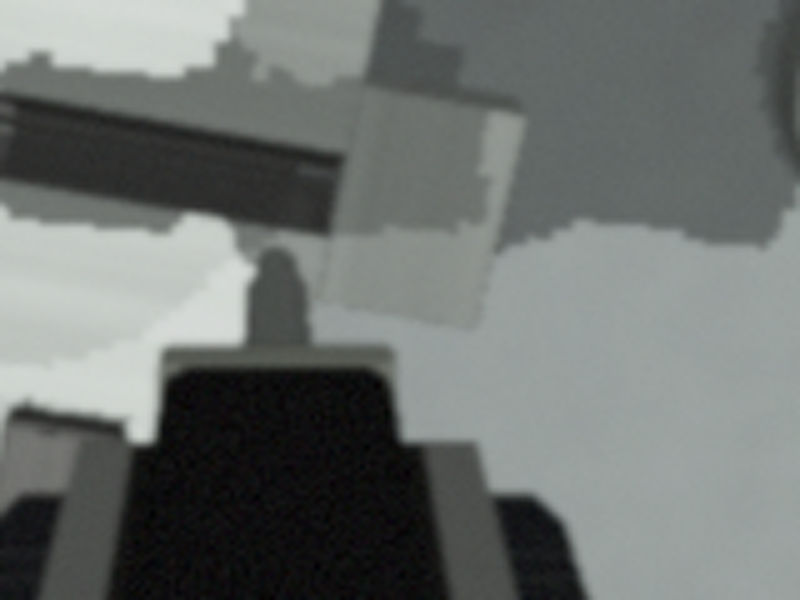

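Run:
```python
from h import *
f=np.load("p1.npy",allow_pickle=True).item(); p,R,s=pose()
z=lambda a,b:(270+a/5,200+b/5)
print("ball centre exp",proj(f,p+R@[0,0,85.7]))
pt=p+R@[0,0,85.7]; print("ball seen at",cast(f,*z(277,275),pt[2]),"exp",pt)
for a,b in [(0,135),(335,193)]: print("groove mid",cast(f,*z(a,b),42))
# longer line automatic
G=f["color"].astype(int).mean(2)
for u in range(120,330,15):
    v0=int(np.interp(u,[105,335],[199,239])); col=G[v0-14:v0+15,u]; print(u,v0-14,col.astype(int).tolist())
```

```text
ball centre exp (np.float64(324.7624688329831), np.float64(251.70666470657187))
ball seen at [556.7060201   89.04325101  72.76792651] exp [554.35037716  88.36849405  72.76792651]
groove mid [549.96528681  45.89736989  42.        ]
groove mid [554.13466192  97.80520974  42.        ]
120 187 [202, 201, 198, 175, 122, 77, 82, 108, 116, 92, 79, 91, 80, 69, 70, 71, 70, 70, 72, 70, 72, 117, 179, 199, 204, 204, 205, 205, 204]
135 190 [203, 203, 194, 158, 102, 74, 83, 100, 99, 80, 85, 88, 76, 71, 70, 71, 70, 73, 70, 70, 84, 138, 188, 202, 205, 206, 206, 206, 205]
150 192 [205, 205, 204, 194, 150, 93, 73, 88, 81, 57, 59, 88, 85, 74, 70, 70, 69, 72, 70, 71, 68, 100, 161, 195, 204, 206, 206, 207, 207]
165 195 [190, 189, 186, 169, 120, 70, 67, 85, 74, 56, 64, 85, 78, 67, 64, 65, 63, 64, 63, 65, 67, 109, 163, 184, 189, 189, 190, 191, 191]
180 198 [191, 191, 185, 162, 111, 68, 73, 86, 69, 55, 71, 79, 72, 67, 64, 61, 64, 64, 64, 63, 64, 115, 171, 187, 191, 191, 193, 193, 192]
195 200 [195, 194, 194, 184, 145, 90, 66, 77, 80, 64, 55, 77, 79, 69, 64, 64, 64, 63, 63, 61, 66, 91, 145, 181, 191, 194, 19
[... 404 characters left out ...]
, 199, 200, 201, 201]
255 211 [204, 204, 203, 194, 154, 94, 67, 77, 83, 66, 62, 83, 82, 68, 63, 62, 62, 62, 59, 62, 67, 105, 164, 192, 200, 201, 203, 203, 202]
270 213 [173, 140, 116, 113, 112, 85, 59, 66, 83, 77, 59, 64, 84, 78, 65, 61, 61, 59, 55, 51, 51, 50, 66, 99, 111, 113, 116, 135, 171]
285 216 [112, 111, 110, 109, 97, 63, 41, 37, 48, 53, 47, 45, 45, 44, 47, 45, 47, 46, 43, 42, 46, 50, 75, 103, 113, 113, 114, 117, 142]
300 218 [111, 113, 111, 113, 108, 89, 57, 36, 40, 49, 46, 45, 47, 46, 46, 45, 44, 44, 45, 47, 45, 48, 58, 87, 107, 113, 114, 122, 152]
315 221 [112, 112, 113, 113, 107, 81, 48, 34, 41, 48, 48, 44, 48, 47, 46, 45, 46, 47, 44, 47, 45, 49, 79, 132, 171, 192, 196, 197, 198]
```

Run:
```python
from h import *
f=np.load("p1.npy",allow_pickle=True).item(); p,R,s=pose()
G=f["color"].astype(int).mean(2)
for u,v in [(120,199.7),(210,215.9),(255,223.9),(315,234.7)]: print("groove mid",cast(f,u,v,42).round(2))
for v in range(245,270): print(v,G[v,316:336].astype(int).tolist())
```

```text
groove mid [539.95 -66.07  42.  ]
groove mid [5.4575e+02 4.0000e-01 4.2000e+01]
groove mid [548.65  34.42  42.  ]
groove mid [552.68  80.62  42.  ]
245 [138, 112, 103, 102, 101, 97, 90, 82, 76, 77, 76, 74, 70, 64, 59, 57, 52, 50, 50, 63]
246 [167, 130, 114, 113, 113, 111, 109, 106, 106, 115, 120, 116, 108, 100, 92, 88, 80, 71, 68, 74]
247 [175, 135, 115, 114, 114, 115, 118, 119, 122, 129, 138, 138, 136, 134, 132, 128, 125, 116, 107, 105]
248 [178, 137, 116, 115, 115, 116, 121, 128, 130, 132, 137, 141, 143, 145, 143, 143, 141, 139, 134, 130]
249 [182, 147, 121, 121, 119, 119, 115, 112, 108, 110, 116, 127, 140, 144, 146, 146, 145, 144, 138, 135]
250 [192, 172, 144, 130, 131, 124, 104, 90, 84, 83, 90, 105, 124, 139, 145, 145, 145, 143, 137, 133]
251 [200, 192, 171, 144, 133, 115, 90, 79, 77, 79, 77, 85, 103, 128, 142, 145, 147, 144, 138, 133]
252 [209, 207, 192, 168, 144, 109, 83, 75, 78, 77, 75, 75, 89, 118, 141, 146, 145, 144, 138, 136]
253 [212, 213, 207, 197, 175, 125, 82, 76, 78, 76, 75, 73, 84, 112, 137, 143, 145, 143, 139, 138]
254 [214, 213, 212, 205, 180, 127, 83, 76, 75, 76, 7
[... 750 characters left out ...]
5, 76, 75, 76, 74, 74, 79, 107, 136, 152, 155, 153]
263 [214, 209, 184, 122, 75, 76, 76, 78, 76, 75, 76, 78, 75, 74, 82, 112, 141, 152, 154, 153]
264 [214, 208, 184, 121, 76, 75, 77, 75, 75, 76, 74, 76, 78, 73, 79, 104, 135, 150, 154, 154]
265 [214, 209, 184, 120, 76, 74, 76, 75, 76, 76, 76, 78, 76, 74, 75, 92, 125, 148, 152, 153]
266 [213, 207, 181, 120, 77, 75, 74, 75, 76, 75, 75, 74, 75, 73, 74, 87, 120, 146, 152, 154]
267 [207, 198, 166, 108, 73, 73, 73, 75, 73, 76, 76, 77, 74, 74, 72, 85, 117, 142, 148, 149]
268 [182, 171, 139, 91, 70, 73, 72, 73, 74, 73, 73, 74, 73, 72, 71, 83, 105, 125, 129, 131]
269 [132, 124, 103, 86, 77, 79, 80, 79, 78, 78, 78, 79, 80, 79, 79, 82, 90, 99, 102, 103]
```

```bash
python3 -m inch '[{"xyz":[0.12,0,0.4],"twist":0},{"xyz":[0.24,0,0.9],"twist":0},{"xyz":[0.24,0,1.4],"twist":0},{"xyz":[0.24,0,1.8],"twist":0},{"xyz":[0.24,0,2.1],"twist":0},{"xyz":[0.24,0,2.1],"twist":0},{"xyz":[0.24,0,2.1],"twist":0},{"xyz":[0.24,0,2.1],"twist":0}]'
python3 - <<'E'
from h import *
P=[]
f=optics.grab_frame("wrist");np.save("p2.npy",f,allow_pickle=True)
save(f,"p2z.png",(270,200,400,300),6)
for i in range(3):
    p,R,s=pose();P.append(p); optics.grab_frame("wrist")
p=np.mean(P,0);print(np.array(P).round(2),s["ft_force"],R.round(4))
print("ball centre exp",proj(f,p+R@[0,0,85.7]))
E
```

```text
clock: 9.82
eef_pos: [551.8, 88.9, 137.4]
orientation: [[-0.995, -0.102, 0.0], [-0.102, 0.995, -0.0], [-0.0, -0.0, -1.0]]
ft_force: [0.8, -0.1, -1.5]
width: 23.8
[[551.87  88.86 137.48]
 [551.87  88.87 137.54]
 [551.85  88.92 137.54]] [ 0.17246713  0.08547858 -0.47520568] [[-9.948e-01 -1.015e-01  6.000e-04]
 [-1.015e-01  9.948e-01  2.000e-04]
 [-6.000e-04  1.000e-04 -1.000e+00]]
ball centre exp (np.float64(324.26837179143786), np.float64(251.04467299929848))
```

View pics/p2z.png

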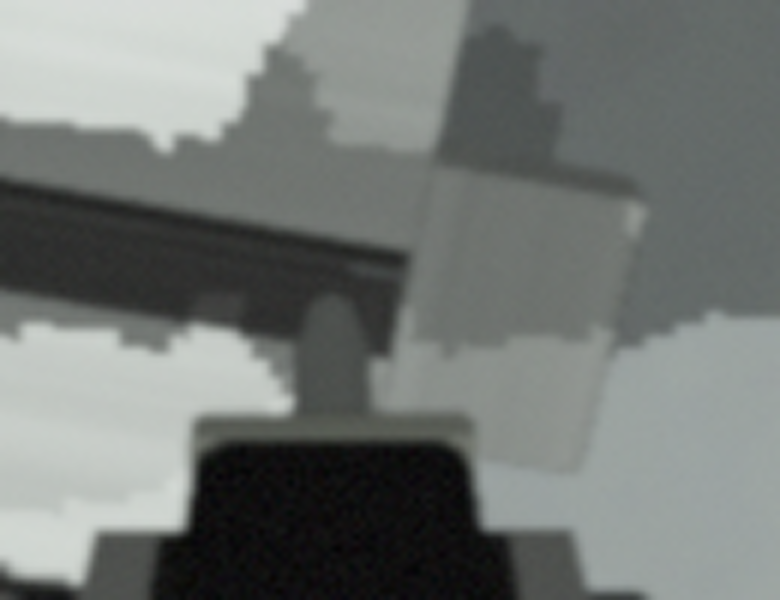

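Run:
```python
from h import *
f=np.load("p2.npy",allow_pickle=True).item(); p,R,s=pose()
G=f["color"].astype(int).mean(2)
for v in range(236,262): print(v,G[v,318:332].astype(int).tolist())
mids=[]
for u in range(150,316,5):
    v0=int(np.interp(u,[105,335],[205,250])); col=G[v0-20:v0+21,u]
    hi=np.median(col); 
    g=np.diff(cv2.GaussianBlur(col.reshape(-1,1).astype(np.float32),(1,3),0)[:,0])
    mids.append((u,(g[:20].argmin()+g[20:].argmax()+20)/2+.5+v0-20))
m=np.array(mids);a=np.polyfit(m[:,0],m[:,1],1);r=m[:,1]-np.polyval(a,m[:,0]);k=np.abs(r)<1.5;a=np.polyfit(m[k,0],m[k,1],1);print(a,k.mean(),r.round(1))
for u in (150,250,325): print(u,np.polyval(a,u),cast(f,u,np.polyval(a,u),42))
print("ball",cast(f,325,253.3,p[2]-85.7),p)
```

```text
236 [116, 116, 116, 116, 115, 115, 115, 115, 116, 116, 116, 115, 116, 115]
237 [108, 108, 111, 114, 114, 115, 115, 116, 116, 116, 117, 115, 115, 116]
238 [77, 83, 89, 97, 102, 107, 108, 110, 112, 114, 115, 116, 115, 117]
239 [47, 52, 57, 63, 69, 75, 78, 85, 93, 101, 105, 107, 109, 112]
240 [43, 39, 40, 41, 43, 44, 47, 55, 62, 68, 74, 80, 81, 89]
241 [46, 47, 46, 41, 40, 41, 39, 39, 41, 38, 43, 47, 52, 58]
242 [49, 48, 49, 49, 48, 48, 46, 45, 43, 41, 39, 39, 39, 41]
243 [44, 49, 48, 50, 49, 49, 50, 50, 49, 50, 51, 51, 53, 47]
244 [44, 42, 45, 44, 44, 44, 46, 49, 46, 52, 61, 65, 65, 63]
245 [46, 46, 46, 45, 46, 44, 46, 43, 46, 48, 54, 60, 67, 65]
246 [49, 47, 50, 49, 46, 51, 48, 47, 47, 44, 47, 51, 53, 53]
247 [47, 46, 48, 47, 48, 45, 49, 49, 52, 47, 50, 47, 48, 47]
248 [45, 44, 47, 45, 48, 50, 52, 53, 50, 48, 48, 48, 47, 49]
249 [48, 48, 49, 48, 54, 60, 66, 70, 65, 57, 53, 47, 49, 52]
250 [47, 45, 47, 54, 65, 70, 75, 75, 74, 68, 63, 52, 51, 52]
251 [47, 47, 52, 61, 73, 75, 77, 75, 78, 74, 67, 55, 49, 52]
252 [48, 46, 53, 66, 74, 76, 78, 79, 77, 75, 71, 60, 52, 52]
253 [47, 48, 57, 68,
[... 336 characters left out ...]
5, 71, 67]
259 [103, 84, 77, 78, 77, 78, 78, 79, 79, 77, 77, 75, 76, 83]
260 [103, 84, 76, 78, 78, 77, 78, 76, 78, 77, 77, 74, 79, 98]
261 [108, 88, 76, 76, 76, 76, 77, 78, 78, 78, 76, 76, 80, 104]
[1.80400504e-01 1.89832889e+02] 0.8235294117647058 [ 0.2  0.3  0.4 -0.   0.1  0.2 -0.2 -0.1 -0.   0.   0.1  0.2 -0.2 -0.1
 -0.   0.1  0.2  0.3 -0.1 -0.1  0.   0.1 -0.3  2.8 -1.1 -3.  -2.9 -3.3
 -0.2  2.9  0.4  0.   0.1  3.2]
150 216.89296420648728 [542.69640516 -33.23557778  42.        ]
250 234.9330145692188 [548.81615874  35.99689363  42.        ]
325 248.46305234126748 [553.55162759  89.56902005  42.        ]
ball [553.4970486   89.56394165  51.83958257] [551.82432281  88.90991624 137.53958257]
```

```bash
python3 -m inch '[{"xyz":[0,0,0.2],"twist":0},{"xyz":[0,0,0.4],"twist":0},{"xyz":[0,0,0.6],"twist":0},{"xyz":[0,0,0.8],"twist":0},{"xyz":[0,0,0.95],"twist":0},{"xyz":[0,0,1.05],"twist":0},{"xyz":[0,0,1.05],"twist":0},{"xyz":[0,0,1.05],"twist":0}]'
python3 - <<'E'
from h import *
f=optics.grab_frame("wrist");save(f,"p3z.png",(270,200,400,300),6)
p,R,s=pose();print(p,s["ft_force"],s["wrist_torque"],s["width"])
E
```

```text
clock: 10.68
eef_pos: [551.5, 88.9, 126.7]
orientation: [[-0.995, -0.102, -0.0], [-0.102, 0.995, -0.0], [0.0, -0.0, -1.0]]
ft_force: [0.2, 0.8, -1.0]
width: 23.5
[551.62196743  88.85568093 126.77128105] [-0.26953394 -0.85828161 -0.51225461] [-0.04944303  0.04348642 -0.00750182] 23.547862683003878
```

View pics/p3z.png

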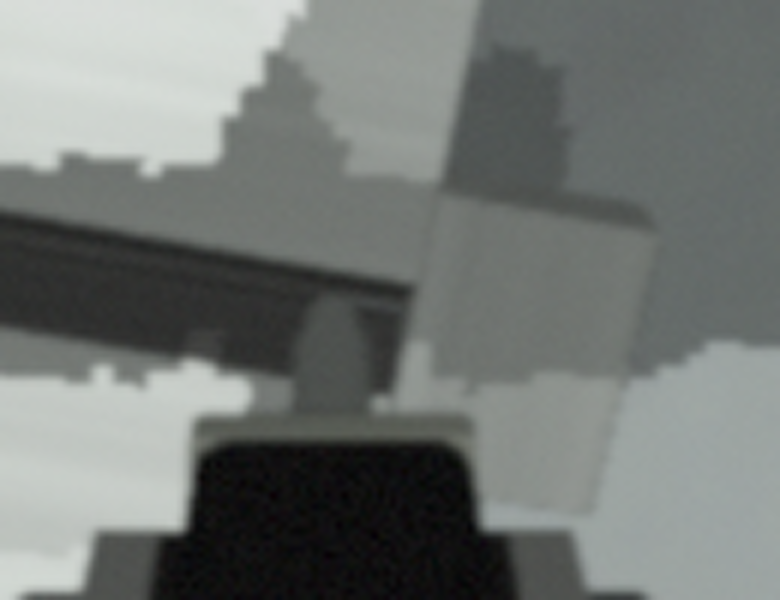

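```bash
python3 -m inch '[{"xyz":[0.02,-0.12,0.05],"twist":0},{"xyz":[0.07,-0.37,0.05],"twist":0},{"xyz":[0.12,-0.61,0.05],"twist":0},{"xyz":[0.16,-0.86,0.05],"twist":0},{"xyz":[0.21,-1.1,0.05],"twist":0},{"xyz":[0.26,-1.35,0.05],"twist":0},{"xyz":[0.31,-1.59,0.05],"twist":0},{"xyz":[0.35,-1.84,0.05],"twist":0},{"xyz":[0.4,-2.09,0.05],"twist":0},{"xyz":[0.45,-2.33,0.05],"twist":0},{"xyz":[0.49,-2.58,0.05],"twist":0},{"xyz":[0.54,-2.82,0.05],"twist":0},{"xyz":[0.59,-3.07,0.05],"twist":0},{"xyz":[0.64,-3.31,0.05],"twist":0},{"xyz":[0.68,-3.56,0.05],"twist":0},{"xyz":[0.73,-3.81,0.05],"twist":0},{"xyz":[0.78,-4.05,0.05],"twist":0}]'
python3 - <<'E'
from h import *
f=optics.grab_frame("wrist");save(f,"p4z.png",(240,180,400,300),5)
p,R,s=pose();print(p,s["ft_force"],s["wrist_torque"],s["width"],s["clock"])
print("groove offset of tip(+1.6 in x)",p[0]+1.6-(553.55+0.0883*(p[1]+.65-89.57)),R.round(4)[:,:2])
E
```

```text
clock: 12.15
eef_pos: [547.9, 47.5, 126.3]
orientation: [[-0.995, -0.101, 0.0], [-0.101, 0.995, -0.0], [-0.0, -0.0, -1.0]]
ft_force: [0.5, -0.1, -0.7]
width: 23.6
[547.83313259  46.75179674 126.28748144] [ 0.25424589  0.14481093 -0.39728032] [0.00581784 0.02954904 0.03579725] 23.313075882849997 12.2
groove offset of tip(+1.6 in x) -0.39341505769868945 [[-9.949e-01 -1.006e-01]
 [-1.006e-01  9.949e-01]
 [ 1.000e-04 -5.000e-04]]
```

View pics/p4z.png

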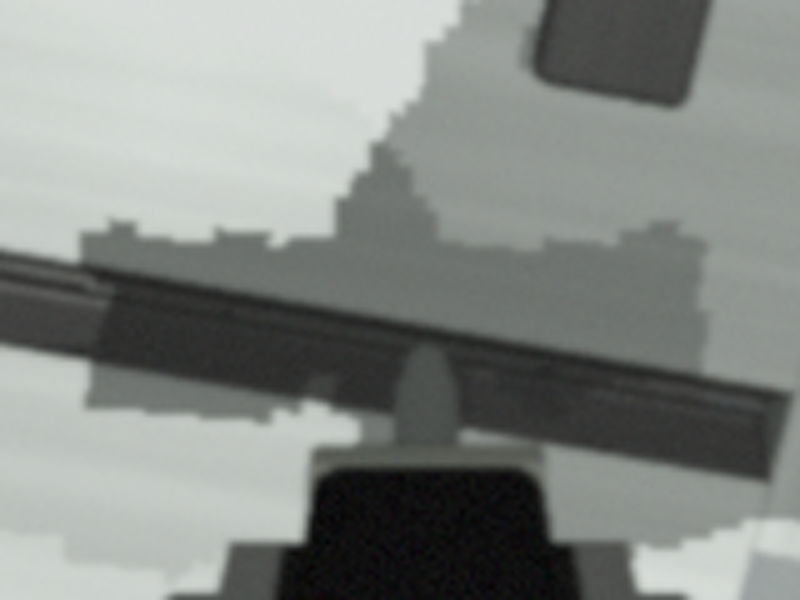

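```bash
python3 -m inch '[{"xyz":[0.05,-0.25,0],"twist":0},{"xyz":[0.09,-0.49,0],"twist":0},{"xyz":[0.14,-0.74,0],"twist":0},{"xyz":[0.19,-0.98,0],"twist":0},{"xyz":[0.24,-1.23,0],"twist":0},{"xyz":[0.28,-1.47,0],"twist":0},{"xyz":[0.33,-1.72,0],"twist":0},{"xyz":[0.38,-1.96,0],"twist":0},{"xyz":[0.42,-2.21,0],"twist":0},{"xyz":[0.47,-2.46,0],"twist":0},{"xyz":[0.52,-2.7,0],"twist":0},{"xyz":[0.57,-2.95,0],"twist":0},{"xyz":[0.61,-3.19,0],"twist":0},{"xyz":[0.66,-3.44,0],"twist":0},{"xyz":[0.71,-3.68,0],"twist":0},{"xyz":[0.75,-3.93,0],"twist":0},{"xyz":[0.8,-4.17,0],"twist":0},{"xyz":[0.85,-4.42,0],"twist":0},{"xyz":[0.9,-4.67,0],"twist":0},{"xyz":[0.94,-4.91,0],"twist":0}]'
python3 - <<'E'
from h import *
f=optics.grab_frame("wrist");save(f,"p5z.png",(240,180,400,300),5)
p,R,s=pose();print(p,s["ft_force"],s["wrist_torque"],s["width"],s["clock"])
print("off",p[0]+1.6-(553.55+0.0883*(p[1]+.65-89.57)))
E
```

```text
clock: 13.87
eef_pos: [543.5, -2.3, 126.3]
orientation: [[-0.995, -0.101, -0.0], [-0.101, 0.995, -0.0], [0.0, -0.0, -1.0]]
ft_force: [0.0, -1.0, -0.4]
width: 23.1
[543.43795807  -2.99669634 126.29623059] [-0.40174891 -0.20423531 -0.82907007] [-0.03981759  0.03633469  0.0544311 ] 23.811098981452947 13.9167
off -0.3957976379425645
```

View pics/p5z.png

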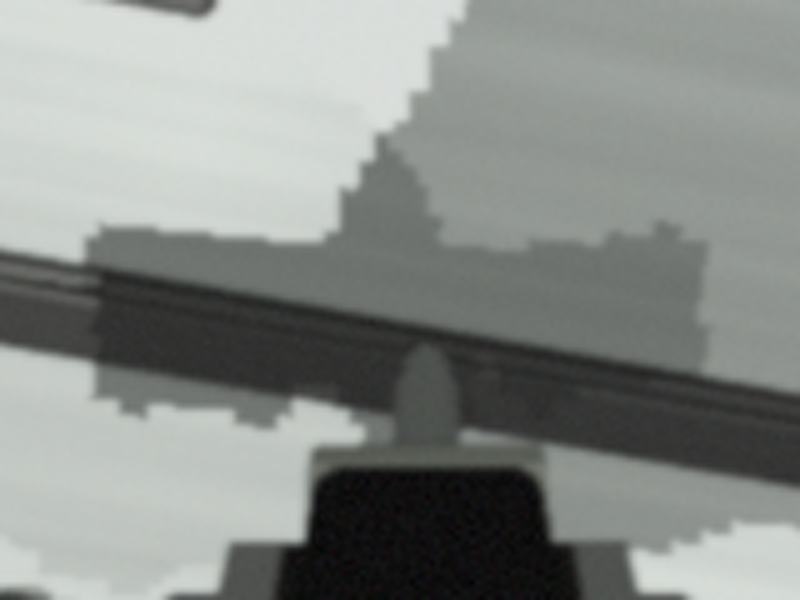

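Still centred, no contact force. Continuing.

```bash
python3 -m inch '[{"xyz":[0.05,-0.25,0],"twist":0},{"xyz":[0.09,-0.49,0],"twist":0},{"xyz":[0.14,-0.74,0],"twist":0},{"xyz":[0.19,-0.98,0],"twist":0},{"xyz":[0.24,-1.23,0],"twist":0},{"xyz":[0.28,-1.47,0],"twist":0},{"xyz":[0.33,-1.72,0],"twist":0},{"xyz":[0.38,-1.96,0],"twist":0},{"xyz":[0.42,-2.21,0],"twist":0},{"xyz":[0.47,-2.46,0],"twist":0},{"xyz":[0.52,-2.7,0],"twist":0},{"xyz":[0.57,-2.95,0],"twist":0},{"xyz":[0.61,-3.19,0],"twist":0},{"xyz":[0.66,-3.44,0],"twist":0},{"xyz":[0.71,-3.68,0],"twist":0},{"xyz":[0.75,-3.93,0],"twist":0},{"xyz":[0.8,-4.17,0],"twist":0},{"xyz":[0.85,-4.42,0],"twist":0},{"xyz":[0.9,-4.67,0],"twist":0},{"xyz":[0.94,-4.91,0],"twist":0}]'
python3 - <<'E'
from h import *
f=optics.grab_frame("wrist");save(f,"p6z.png",(240,180,400,300),5)
p,R,s=pose();print(p,s["ft_force"],s["wrist_torque"],s["width"],s["clock"])
print("off",p[0]+1.6-(553.55+0.0883*(p[1]+.65-89.57)))
E
```

```text
clock: 15.58
eef_pos: [539.1, -52.1, 126.2]
orientation: [[-0.995, -0.101, -0.0], [-0.101, 0.995, -0.0], [0.0, 0.0, -1.0]]
ft_force: [0.2, 0.7, -0.8]
width: 23.5
[539.10154828 -52.8190141  126.31288468] [-1.10301852 -0.6744729  -0.79956051] [0.01494248 0.00180556 0.05240809] 23.244805712121064 15.6333
off -0.33289677184609445
```

View pics/p6z.png

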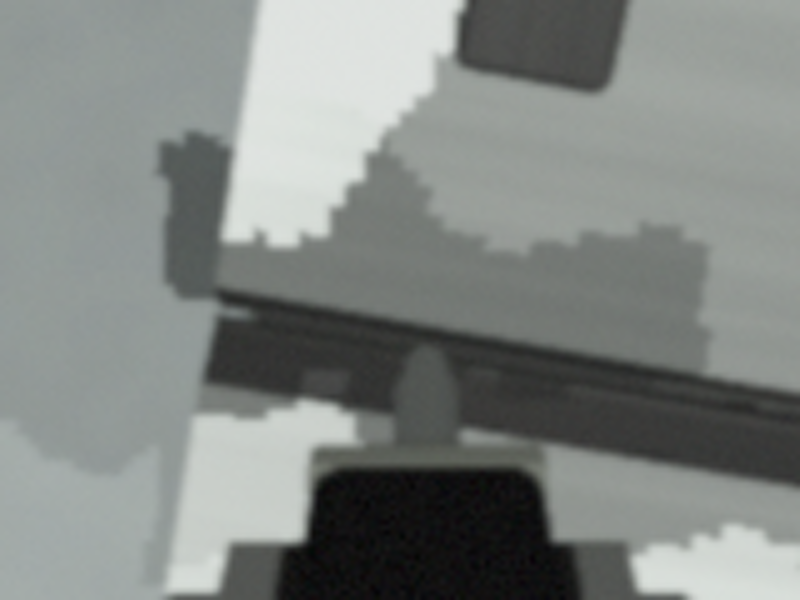

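```bash
python3 -m inch '[{"xyz":[0.05,-0.25,0],"twist":0},{"xyz":[0.09,-0.49,0],"twist":0},{"xyz":[0.14,-0.74,0],"twist":0},{"xyz":[0.19,-0.98,0],"twist":0},{"xyz":[0.24,-1.23,0],"twist":0},{"xyz":[0.28,-1.47,0],"twist":0},{"xyz":[0.33,-1.72,0],"twist":0},{"xyz":[0.38,-1.96,0],"twist":0},{"xyz":[0.42,-2.21,0],"twist":0},{"xyz":[0.45,-2.36,0],"twist":0},{"xyz":[0.45,-2.36,0],"twist":0},{"xyz":[0.45,-2.36,0],"twist":0},{"xyz":[0.45,-2.36,0],"twist":0}]'
python3 -m inch '[{"xyz":[0,0,-0.2],"twist":0},{"xyz":[0,0,-0.5],"twist":0},{"xyz":[0,0,-0.9],"twist":0},{"xyz":[0,0,-1.6],"twist":0},{"xyz":[0,0,-2.8],"twist":0},{"xyz":[0,0,-4.2],"twist":0},{"xyz":[0,0,-5.6],"twist":0},{"xyz":[0,0,-7],"twist":0},{"xyz":[0,0,-8],"twist":0},{"xyz":[0,0,-8.5],"twist":0},{"xyz":[0,0,-8.5],"twist":0},{"xyz":[0,0,-8.5],"twist":0}]'
python3 - <<'E'
from h import *
f=optics.grab_frame("wrist");save(f,"p7.png")
p,R,s=pose();print(p,s["ft_force"],s["width"],s["clock"])
print("to gauge",R.T@(np.array([463.3-1.6,302.1-.65,p[2]])-p))
E
```

```text
clock: 16.72
eef_pos: [537.2, -75.6, 126.3]
orientation: [[-0.995, -0.102, -0.0], [-0.102, 0.995, 0.0], [-0.0, 0.0, -1.0]]
ft_force: [0.6, -0.0, -0.9]
width: 23.1
clock: 17.72
eef_pos: [537.1, -75.6, 211.4]
orientation: [[-0.995, -0.102, 0.0], [-0.102, 0.995, 0.0], [-0.0, 0.0, -1.0]]
ft_force: [-0.1, 0.6, -1.2]
width: 23.3
[536.61298822 -75.58499372 210.81408898] [-0.52773922 -0.41716062 -1.79038314] 23.3278468691937 17.7667
to gauge [3.62229001e+01 3.82694690e+02 1.34361861e-01]
```

View pics/p7.png

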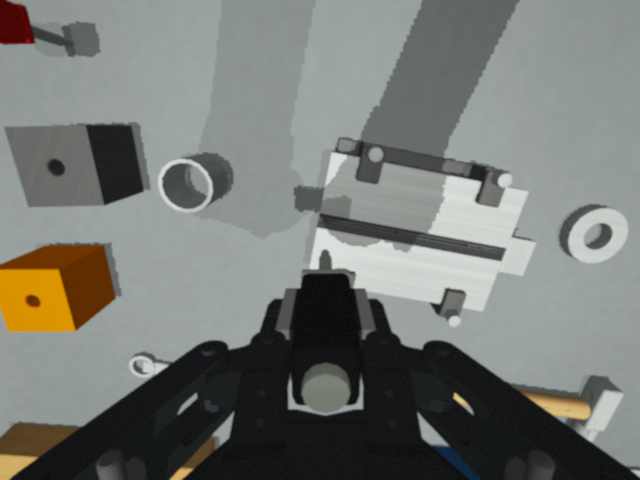

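```bash
python3 -m inch '[{"xyz":[0.1,1.3,0],"twist":0},{"xyz":[0.4,4,0],"twist":0},{"xyz":[0.7,7.5,0],"twist":0},{"xyz":[1,11,0],"twist":0},{"xyz":[1.4,14.5,0],"twist":0},{"xyz":[1.7,18,0],"twist":0},{"xyz":[2,21.5,0],"twist":0},{"xyz":[2.4,25,0],"twist":0},{"xyz":[2.7,28.5,0],"twist":0},{"xyz":[3,32,0],"twist":0},{"xyz":[3.3,35,0],"twist":0},{"xyz":[3.5,37,0],"twist":0},{"xyz":[3.6,38,0],"twist":0},{"xyz":[3.6,38.3,0],"twist":0},{"xyz":[3.6,38.3,0],"twist":0},{"xyz":[3.6,38.3,0],"twist":0},{"xyz":[3.6,38.3,0],"twist":0},{"xyz":[3.6,38.3,0],"twist":0}]'
python3 - <<'E'
from h import *
f=optics.grab_frame("wrist");save(f,"q1.png");save(f,"q1z.png",(265,180,385,280),6)
np.save("q1.npy",f,allow_pickle=True)
p,R,s=pose();print(p,s["ft_force"],s["width"],s["clock"])
print("ball exp",proj(f,p+R@[0,0,85.7]),"rim exp",proj(f,[463.3,302.1,89]))
E
```

```text
clock: 19.27
eef_pos: [463.2, 299.4, 211.3]
orientation: [[-0.995, -0.098, -0.0], [-0.098, 0.995, -0.001], [0.0, -0.001, -1.0]]
ft_force: [0.4, -0.1, -0.8]
width: 23.2
[463.11606806 299.80882053 211.31596031] [ 0.34758127  0.25827576 -1.19815194] 23.594746074723503 19.3167
ball exp (np.float64(324.8303026074784), np.float64(250.69197338497025)) rim exp (np.float64(327.78230859217314), np.float64(235.00397063479346))
```

View pics/q1z.png

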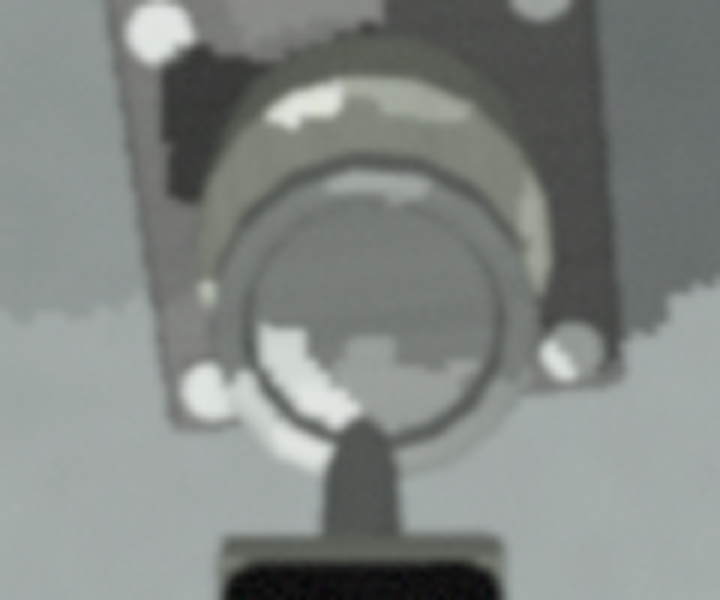

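Run:
```python
from h import *
f=np.load("q1.npy",allow_pickle=True).item();p,R,s=pose()
r=cast(f,265+376/6,180+316/6,89);b=cast(f,325.3,254,p[2]-85.7)
print(r,b,"move tool",R.T@np.array([r[0]-b[0],r[1]-b[1],0]))
```

```text
[461.38813743 301.81579558  89.        ] [465.49570252 300.33792964 125.61596031] move tool [ 3.94214219e+00  1.87501824e+00 -5.23051176e-04]
```

```bash
python3 -m inch '[{"xyz":[0.2,0.1,0.3],"twist":0},{"xyz":[0.4,0.2,0.9],"twist":0},{"xyz":[0.4,0.2,1.7],"twist":0},{"xyz":[0.4,0.2,2.4],"twist":0},{"xyz":[0.4,0.2,3],"twist":0},{"xyz":[0.4,0.2,3.4],"twist":0},{"xyz":[0.4,0.2,3.6],"twist":0},{"xyz":[0.4,0.2,3.6],"twist":0},{"xyz":[0.4,0.2,3.6],"twist":0},{"xyz":[0.4,0.2,3.6],"twist":0}]'
python3 - <<'E'
from h import *
f=optics.grab_frame("wrist");save(f,"q2z.png",(265,180,385,280),6)
for i in range(4):
    p,R,s=pose();print(p,np.round(s["ft_force"],2),s["width"],s["clock"]); optics.grab_frame("wrist")
print("ball exp",proj(f,p+R@[0,0,85.7]),"rim exp",proj(f,[463.3,302.1,89]))
E
```

```text
clock: 20.15
eef_pos: [458.6, 303.4, 175.6]
orientation: [[-0.995, -0.101, 0.001], [-0.101, 0.995, 0.0], [-0.001, 0.0, -1.0]]
ft_force: [-0.4, 0.2, -0.7]
width: 23.2
[458.57101702 303.41656595 175.67739569] [-0.41  0.45 -1.1 ] 23.191102351178223 20.2
[458.59415546 303.41151969 175.72276302] [-0.35 -0.34 -1.07] 23.633029764514323 20.25
[458.53440998 303.39186759 175.69572146] [ 0.03 -0.33 -1.72] 23.237089417875534 20.3
[458.4743029  303.36164815 175.63313336] [ 0.47 -0.23 -1.97] 23.461465877400517 20.35
ball exp (np.float64(324.2466592677707), np.float64(250.60375644985552)) rim exp (np.float64(321.6765723606766), np.float64(256.40758726645987))
```

View pics/q2z.png

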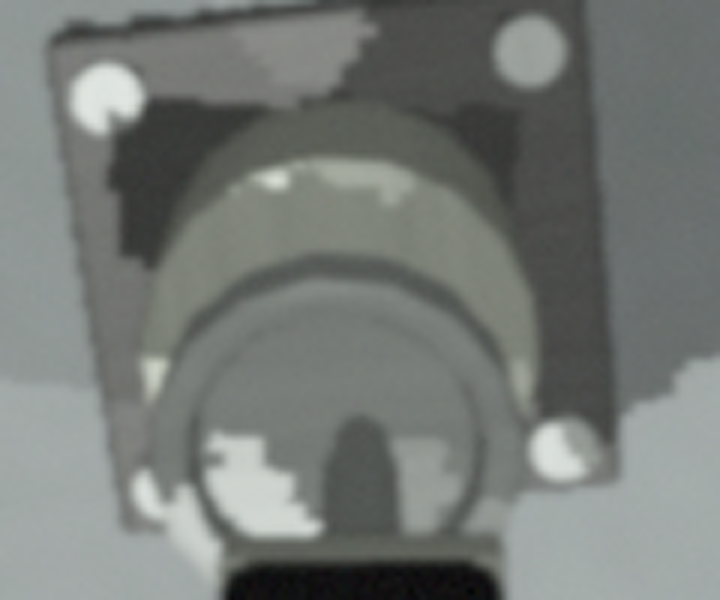

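```bash
python3 -m inch '[{"xyz":[0,-0.12,0],"twist":0},{"xyz":[0,-0.25,0.1],"twist":0},{"xyz":[0,-0.25,0.2],"twist":0},{"xyz":[0,-0.25,0.3],"twist":0},{"xyz":[0,-0.25,0.4],"twist":0},{"xyz":[0,-0.25,0.5],"twist":0},{"xyz":[0,-0.25,0.6],"twist":0},{"xyz":[0,-0.25,0.7],"twist":0},{"xyz":[0,-0.25,0.8],"twist":0},{"xyz":[0,-0.25,0.9],"twist":0},{"xyz":[0,-0.25,1],"twist":0},{"xyz":[0,-0.25,1],"twist":0},{"xyz":[0,-0.25,1],"twist":0},{"xyz":[0,-0.25,1],"twist":0}]'
python3 - <<'E'
from h import *
f=optics.grab_frame("wrist");save(f,"q3z.png",(265,180,385,280),6)
for i in range(5):
    p,R,s=pose();print(p,np.round(s["ft_force"],2),s["width"],s["clock"]); optics.grab_frame("wrist")
E
```

```text
clock: 21.57
eef_pos: [458.7, 300.7, 165.5]
orientation: [[-0.995, -0.101, 0.0], [-0.101, 0.995, 0.0], [-0.0, 0.0, -1.0]]
ft_force: [-1.0, -1.5, 4.3]
width: 23.4
[458.61408639 300.76494563 165.43923444] [-1.85 -1.    5.13] 23.586920162930227 21.6167
[458.62213271 300.76473507 165.43548479] [-0.49 -1.73  4.34] 23.415669038927238 21.6667
[458.60040636 300.74873457 165.37122034] [-1.29 -1.21  4.31] 23.507594759659582 21.7167
[458.60204861 300.75395954 165.36943668] [-1.12 -1.89  5.34] 23.005120579296722 21.7667
[458.61408656 300.78620576 165.39805203] [-0.18 -0.63  3.99] 22.92111381269318 21.8167
```

View pics/q3z.png

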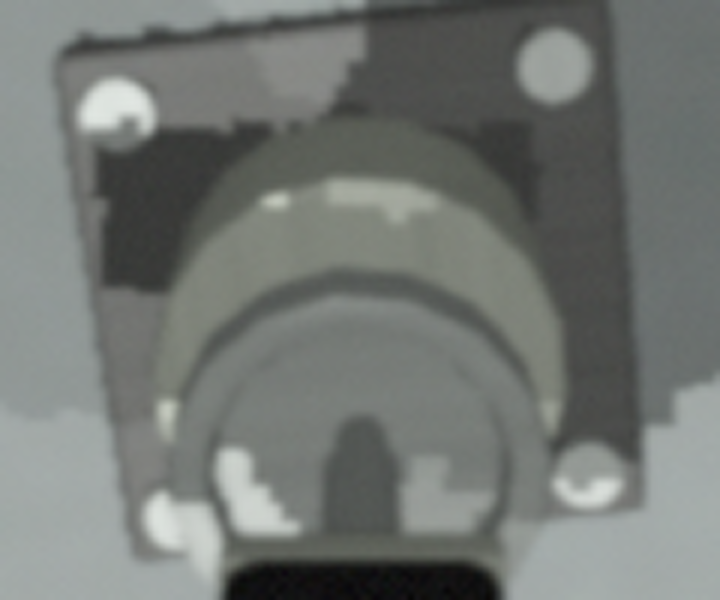

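```bash
python3 -m inch '[{"xyz":[0,0,0.1],"twist":0},{"xyz":[0,0,0.2],"twist":0},{"xyz":[0,0,0.3],"twist":0},{"xyz":[0,0,0.4],"twist":0},{"xyz":[0,0,0.48],"twist":0},{"xyz":[0,0,0.48],"twist":0},{"xyz":[0,0,0.48],"twist":0},{"xyz":[0,0,0.48],"twist":0},{"xyz":[0,0,0.48],"twist":0},{"xyz":[0,0,0.48],"twist":0}]'
python3 - <<'E'
from h import *
f=optics.grab_frame("wrist");save(f,"q4.png");np.save("q4.npy",f,allow_pickle=True);save(f,"q4z.png",(265,180,385,280),6)
F=[]
for i in range(10):
    p,R,s=pose();F.append(np.r_[p,s["ft_force"]]); optics.grab_frame("scene")
print(np.mean(F,0).round(2),np.std(F,0).round(2),s["clock"],s["width"],R.round(3))
g=optics.grab_frame("scene");save(g,"scz.png",(340,150,440,240),6)
E
```

```text
clock: 22.7
eef_pos: [458.7, 300.8, 160.9]
orientation: [[-0.995, -0.101, 0.0], [-0.101, 0.995, 0.0], [-0.0, 0.0, -1.0]]
ft_force: [-1.8, -1.4, 6.7]
width: 23.1
[458.65 300.78 160.87  -1.65  -1.38   6.42] [0.01 0.01 0.01 0.51 0.59 0.43] 23.2 23.28517384853331 [[-0.995 -0.101  0.   ]
 [-0.101  0.995  0.   ]
 [-0.     0.    -1.   ]]
```

View pics/q4z.png

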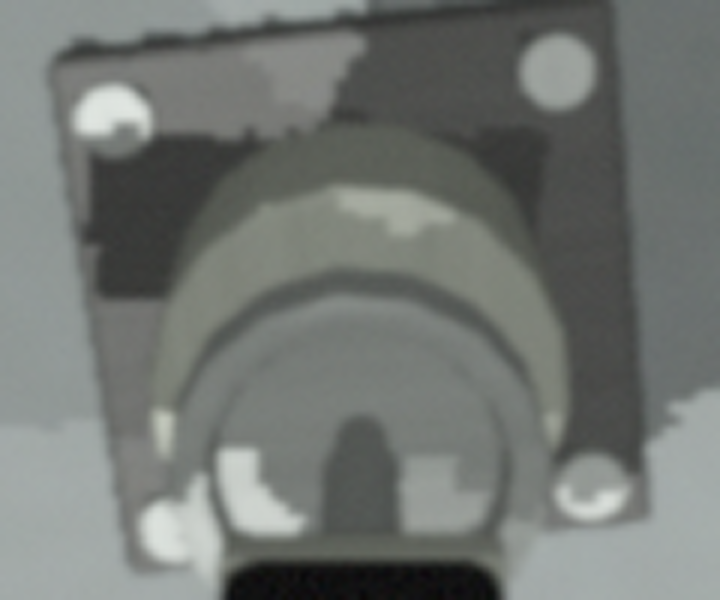

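View pics/scz.png

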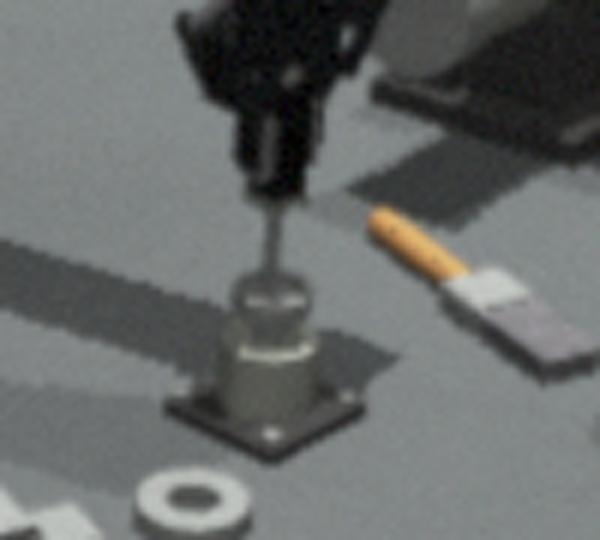

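Run:
```python
from h import *
print(robot.close_job()); p,R,s=pose(); print(p,s["ft_force"],s["width"],s["clock"])
```

```text
the job is handed in; nothing more can be done
None
the job is handed in; nothing more can be done
```

I drew the probe from its stand and ran its tip about 4 mm deep along the groove from the tab end to about 7 mm short of the plain end. This was at about 3 cm/s, with no contact force I could read. I then set the tip in the gauge dish, pressed the plunger, and handed the job in at about 23 s of the 67 s, still holding the probe there upright.

**Last checks**
- **Plunger depth:** the tip height gives about 9.8 mm. The spring force, about 7.7 N after subtracting the probe's weight, gives about 9.3 mm. The two differ by 0.5 mm, and both are well inside 10 ± 3 mm.
- **Hold:** the arm was still, the tool was vertical and the opening was 23.3 mm. The probe had not slipped in the jaws during the press. The ball is inside the dish, close to its centre.
- **Other things on the bench:** I moved nothing else as far as the pictures show, though I took no separate final check on each loose object.

**One disagreement:** in the groove, the close-up pictures put the ball about 0.5 mm to one side of the centre line, while the arm's own position reading put it about 0.4 mm to the other. Both are within the play, so I made no correction.

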